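# Latch the large press stamp into its spring-loaded column

### The job

On the glassworker's bench, take the stamp with the large round foot and load it, foot down, into the spring-loaded column: push it down against the spring until it latches under the column's catches, then let go, so that it stays down and upright by itself. Leave the other two stamps standing where they are.

Things in the scene. Friction and masses are not known exactly. Their poses are not given: they have to be found in the camera images.
- stamp_large: The stamp to load: a dark graphite disc foot, 56 mm across and 12 mm thick, with an upright round wooden handle 24 mm in diameter on its centre; 125 mm tall in all, about 170 g, standing on its foot. Origin: centre of the underside of the foot; z points up along the handle.
- stamp_small: Bystander: the same handle and height (125 mm), but a small round foot 34 mm across, which the catches could not hold. Stands upright. Origin: centre of the underside.
- stamp_square: Bystander: the same handle and height (125 mm), but a square foot 54 x 54 x 12 mm. Stands upright. Origin: centre of the underside.
- dock: Spring column: eight-sided aluminium tube, flared mouth, on a fixed 120 mm square plate. Origin: plate's underside centre (bench level), on the column's axis; z up. Heights: rim 105 mm (90 mm wide inside, 104 outside); funnel narrows to a 62 mm bore from 87 mm down. On its +y and -y sides a sprung catch; the grey housings reach 75 mm from the axis, up to 81 mm high. Catch undersides at 60 mm.
- follower (a joint): Round sprung plate in the bore: metres pushed down, 0 (top at 87 mm) to 0.057 (top at 30 mm). Pushes up with 3 N, rising to 12 N at the bottom; passing the catches, under 20 N in all. They snap over the foot once its underside is below 48 mm. Push to about 40 mm, let go: it rises to the catches and rests at 48 mm (joint 0.039), handle 68 mm above the rim. Unlatched, it rises to 87 mm.
Not all that is in view belongs to the job. Leave any purple look-alike of the dock alone.

How it is judged:
By the outcome, as a careful person would: the job done as asked, in the order asked, and still so for the second after the job is handed in, with the robot touching nothing.
It also fails if it takes over 37 s, if anything falls off the work surface, if the arm or the gripper's body presses on something with over 40 N, if the wrist force passes 120 N, or if a joint passes its speed limit or range.

### The arm

A 7-joint arm with a two-finger parallel gripper is mounted at the origin on the work surface. World frame = base frame: x ahead of the robot, y to its left, z up, the work surface at z = 0. Lengths are in m, angles in rad, forces in N, time in s.
With the tool pointing down it reaches from about 0.425 to 0.875 m from the base axis. Payload 4.7 kg.
Tool frame: the origin (TCP) lies midway between the tips of the shut fingers; the grasp point (between the pads) lies 19 mm behind it (ctrl.tcp_to_grasp is the z of the grasp point in the tool frame, in m); z points along the fingers, y is the line along which they close (so a half turn about z gives the same grasp; the last joint's range is limited). The gripper opens to 85 mm and grips with 20 to 120 N. Pads are 22 mm wide; open, the fingers measure 114 mm over their backs; the gripper's body (76 mm by 85 mm) begins 54 mm behind the grasp point. The pads swing forward as they close: fully open they stand 13 mm farther back than shut.
Start: joints at [1.363, 0.321, -0.07, 1.45, 0.023, 1.371, -0.057], TCP at [0.143, -0.634, 0.231] pointing down, gripper open.
Joint ranges: [-2.86, 2.86], [-0.3, 2.09], [-1.38, 1.24], [0.06, 2.45], [-1.56, 4.7], [0.09, 2.05], [-2.69, 2.69]. Speed limits (rad/s): [2.57, 2.57, 3.14, 3.14, 3.14, 3.14, 3.14].

### API

Orientations are given as a unit quaternion [w, x, y, z].
In Python, from station import ctrl gives the robot as it stands. The module is installed in compiled form; this text tells all that it offers.
- The arm moves only by the tool step_arm, never from a script. Its argument "motion" is a list of rows, each a list of 2 entries, a list of its own where there are three numbers: the shift along the tool's x, y, z in cm, then the turn, a rotation vector about the tool's x, y, z in rad. A call has 1 to 12 rows; each row is the pose to reach, as a shift and turn from the pose commanded when the call began, along the tool's axes at that moment; what a row does not reach only later rows make up. A row lasts 1/12 s, in which the tool goes at most 41.7 mm and 7.16 degrees, less where a joint would pass 70% of its speed; a pose out of reach is approached as far as the arm can. A call with a gripper value outside its range is refused whole. "claw" is the finger opening in cm, from 0 to 8.54, set as the call begins (left out, the last holds). The fingers move at their own pace and stop on an object; "force" is the grip in N (left out, the last holds). Time passes only in rows, so rows that repeat a pose let the fingers close. It gives the time, the measured TCP pose, the force, the opening and the grip force at its end, in the units of the state.
- ctrl.state(): the state, without advancing time (a new reading comes with each control period).
- ctrl.grab_frame(name): name is "scene" or "side" or "wrist"; returns the picture (400x640x3 uint8, blue, green, red); there is no depth.
- ctrl.camera_info(name): a dict with "intrinsics" (3x3 intrinsics, pixels), "extrinsics" (4x4, takes a point from world to camera coordinates). Camera axes: x right, y down, z forward; pixel columns grow to the right and rows downward; lengths in m; the calibration is good to about 2 mm. A picture is of the moment at which its call begins: read the wrist's pose just before it. camera_info takes no time and is no camera call; for the wrist camera it gives the pose at the moment of the call.
- ctrl.finish_job(): hands the job in; it is judged then, once.
The state is a dict: "clock": time; "joint_pos": joint angles; "qvel": joint speeds; "joint_torque": joint torques, N m; "tcp_pos": TCP position; "orientation": TCP orientation; "ft_force": force on the tool from outside, world axes, zero at the start; "wrist_torque": the same for the moment, N m; "opening": finger opening in m; "gripper_force": force on a finger pad.
Only numpy, scipy, OpenCV 4.12 (cv2) and the standard library are available. Lean on these libraries where they do the work, as an engineer would, in place of code of your own. Each camera call takes 0.05 s, during which the arm holds its last target. There are 200 camera calls.

## Working session

There is one attempt and no reset: what is moved stays moved. The work goes in short steps, Python scripts to look and compute and a tool call to move; the robot and the scene stay as the last step left them, time stands still between calls to the robot, and variables do not carry over. Pictures are saved under pics/ and viewed, at most 10 in all, crops included, and the job is handed in when it is done.

Besides the shell and the picture viewer there is one more tool, called after "Call:" as name(argument=value, ...) on one line, values as JSON. step_arm: Moves the arm, as the interface text tells. Its arguments: {"type":"object","properties":{"motion":{"type":"array"},"claw":{"type":"number"},"force":{"type":"number"}},"required":["motion"]}

```bash
mkdir -p pics
python3 - <<'E'
from station import ctrl
import cv2
for n in("scene","side"):
    cv2.imwrite(f"pics/{n}0.png",ctrl.grab_frame(n)); i=ctrl.camera_info(n);print(n,i["intrinsics"],i["extrinsics"])
s=ctrl.state();print(s["clock"],s["tcp_pos"],s["orientation"],s["ft_force"],ctrl.tcp_to_grasp)
E
```

```text
scene [[406.54649436   0.         318.74706962]
 [  0.         406.54649436 201.20333219]
 [  0.           0.           1.        ]] [[-0.53936989  0.84206093  0.0036768   0.27142723]
 [ 0.61842891  0.39908157 -0.6769635  -0.28710173]
 [-0.57151186 -0.36285989 -0.7360074   1.1032815 ]
 [ 0.          0.          0.          1.        ]]
side [[424.39759346   0.         324.95245931]
 [  0.         424.39759346 193.75268895]
 [  0.           0.           1.        ]] [[-0.97603292 -0.21753985  0.00601358  0.52385629]
 [-0.13602606  0.58827032 -0.79714173  0.14153114]
 [ 0.16987248 -0.77885457 -0.60376229  0.73517159]
 [ 0.          0.          0.          1.        ]]
0.1 [ 0.14284764 -0.63360485  0.23030669] [-8.69418717e-04  9.93854058e-01  1.10694790e-01 -1.35601409e-04] [-0.56476268 -0.4753384   0.26322035] -0.0187
```

View pics/scene0.png

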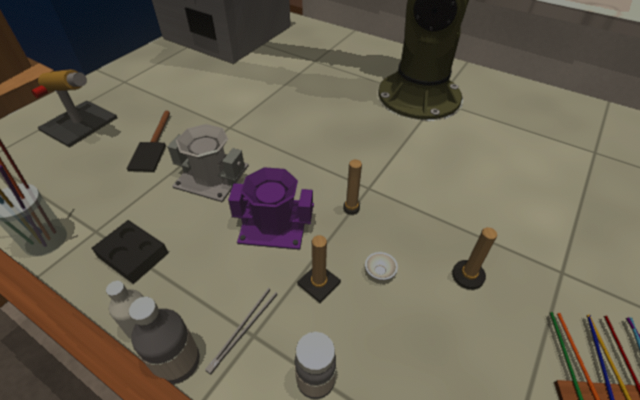

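View pics/side0.png

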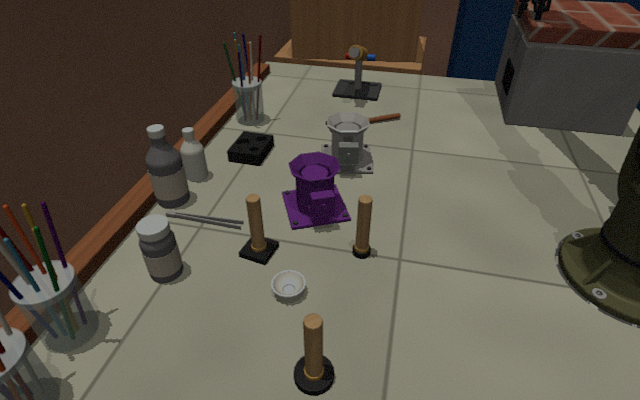

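The scene view shows the large stamp with its foot near (469,274) and its handle top near (488,234). The grey dock's mouth is near (202,142). In the side view, the foot is near (314,374) and the dock mouth near (347,123). The purple one is the decoy. Next I'll enlarge these areas.

Run:
```python
import cv2,numpy as np
a=cv2.imread("pics/scene0.png");b=cv2.imread("pics/side0.png")
def c(im,x,y,w=100,h=75): return cv2.resize(im[y:y+h,x:x+w],(400,300),interpolation=cv2.INTER_CUBIC)
cv2.imwrite("pics/m1.png",np.vstack([np.hstack([c(a,430,220),c(a,160,123)]),np.hstack([c(b,264,315),c(b,297,103)])]))
```

```text
(no output)
```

View pics/m1.png

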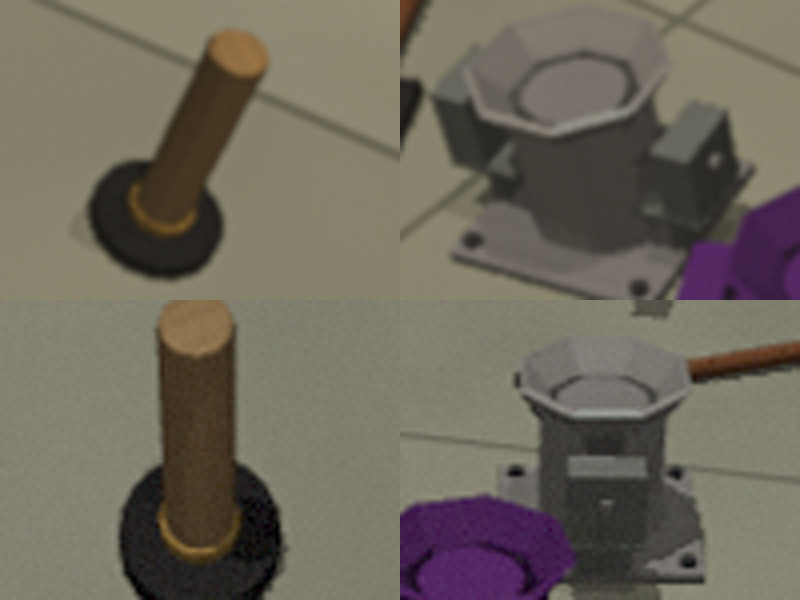

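```bash
cat > h.py <<'E'
import numpy as np
from station import ctrl
def ray(n,u,v,i=None):
    i=i or ctrl.camera_info(n);E=np.array(i["extrinsics"]);R=E[:3,:3]
    return -R.T@E[:3,3], R.T@np.linalg.inv(i["intrinsics"])@[u,v,1]
def pl(n,u,v,z,i=None):
    o,d=ray(n,u,v,i);return (o+d*(z-o[2])/d[2]).round(4)
E
python3 - <<'E'
from h import *
for l,p,q,z in[("top",(489.5,233.5),(313.2,321.2),.125),("ring",(471,272.5),(314,373),.014),("rim",(201.7,140.5),(348,122.3),.105),("foll",(203.7,145.5),(348.5,126),.087)]:
    print(l,pl("scene",*p,z),pl("side",*q,z))
print("plate corners", pl("scene",173,186.75,.006),pl("scene",248.75,165.5,.006))
for c in[(397,473),(704,580),(690,466),(500,466)]: print(pl("side",297+(c[0]-400)/4,103+(c[1]-300)/4,.006))
# housing tops (z .081)
print("house",pl("scene",160+(692-400)/4,123+130/4,.081),pl("side",297+(607-400)/4,103+(466-300)/4,.081))
E
```

```text
top [0.4873 0.3004 0.125 ] [0.485  0.3003 0.125 ]
ring [0.4848 0.3022 0.014 ] [0.4846 0.3023 0.014 ]
rim [ 0.5453 -0.2486  0.105 ] [ 0.5393 -0.2472  0.105 ]
foll [ 0.5405 -0.2528  0.087 ] [ 0.5403 -0.2637  0.087 ]
plate corners [ 0.6119 -0.2949  0.006 ] [ 0.4739 -0.2032  0.006 ]
[ 0.6727 -0.2792  0.006 ]
[ 0.4698 -0.2045  0.006 ]
[ 0.4949 -0.3296  0.006 ]
[ 0.6118 -0.3023  0.006 ]
house [ 0.527  -0.1882  0.081 ] [ 0.5268 -0.1915  0.081 ]
```

Call:
step_arm(motion=[[[3.3,-2.3,-0.2],[0,0,0]],[[6.6,-4.5,-0.4],[0,0,0]],[[10,-6.8,-0.6],[0,0,0]],[[13.5,-9.2,-0.8],[0,0,0]],[[17,-11.6,-1],[0,0,0]],[[20.5,-14,-1],[0,0,0]],[[24,-16.4,-1],[0,0,0]],[[27.5,-18.8,-1],[0,0,0]],[[31,-21.2,-1],[0,0,0]],[[34.5,-23.6,-1],[0,0,0]],[[38,-26,-1.5],[0,0,0]],[[40,-27.5,-2],[0,0,0]]])

```text
clock: 1.1
tcp_pos: [0.4744, -0.274, 0.2508]
orientation: [-0.001, 0.994, 0.112, -0.0]
ft_force: [-0.0, 0.4, -0.5]
opening: 0.0856
gripper_force: 0.0
```

Run:
```python
from h import *
import cv2
s=ctrl.state();print(s["clock"],s["tcp_pos"],s["orientation"],s["joint_pos"],s["ft_force"])
i=ctrl.camera_info("wrist");print(repr(i));cv2.imwrite("pics/w1.png",ctrl.grab_frame("wrist"))
```

```text
1.1 [ 0.47444804 -0.27402726  0.25075328] [-8.21937762e-04  9.93681144e-01  1.12236808e-01 -8.87540527e-05] [ 0.86535264  0.11801997 -0.42120091  1.66507047  0.04782235  1.36998127
 -0.90869301] [-0.01820753  0.42850831 -0.47846923]
{'intrinsics': array([[314.60018722,   0.        , 322.63412362],
       [  0.        , 314.60018722, 197.92509465],
       [  0.        ,   0.        ,   1.        ]]), 'extrinsics': array([[ 0.22275219, -0.97487441, -0.00115865, -0.37311633],
       [-0.92194935, -0.21104516,  0.32476043,  0.33205944],
       [-0.31684516, -0.07127288, -0.9457956 ,  0.52935313],
       [ 0.        ,  0.        ,  0.        ,  1.        ]])}
```

View pics/w1.png

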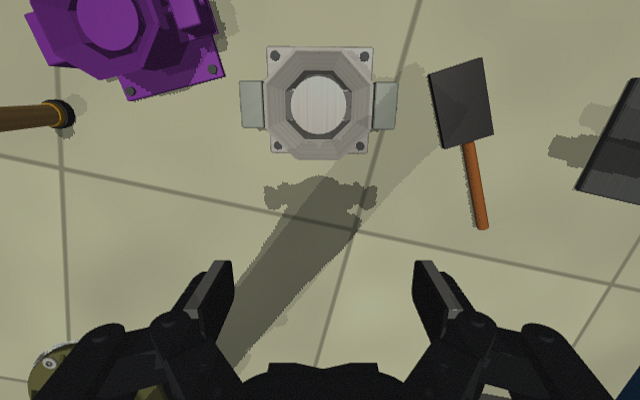

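The dock fills the upper centre of the wrist view, with the follower centred at (319,105) and the rim spanning x 264–372 and y 51–160. The dock's axes line up with the tool's.

Run:
```python
from h import *
i=ctrl.camera_info("wrist")
print(pl("wrist",318,105.5,.105,i),pl("wrist",319,105,.087,i))
c=[pl("wrist",u,v,.006,i) for u,v in[(266,47),(373,47),(269,153),(372,153)]];print(c,np.mean(c,0))
```

```text
[ 0.5488 -0.2476  0.105 ] [ 0.5487 -0.2483  0.087 ]
[array([ 0.5925, -0.1758,  0.006 ]), array([ 0.6202, -0.2926,  0.006 ]), array([ 0.4753, -0.2005,  0.006 ]), array([ 0.5049, -0.3251,  0.006 ])] [ 0.548225 -0.2485    0.006   ]
```

Call:
step_arm(motion=[[[3.5,-2.3,0],[0,0,0]],[[6,-6,0],[0,0,0]],[[7.5,-10,0],[0,0,0]],[[8.5,-14,0],[0,0,0]],[[9,-18,0],[0,0,0]],[[9.5,-22,0],[0,0,0]],[[10,-26,0],[0,0,0]],[[10,-30,0],[0,0,0]],[[10,-34,0],[0,0,0]],[[9,-38,0],[0,0,0]],[[8,-42,0],[0,0,0]],[[7,-46,0],[0,0,0]]])

```text
clock: 2.15
tcp_pos: [0.4385, 0.1875, 0.2509]
orientation: [0.0, 0.994, 0.111, -0.0]
ft_force: [-0.2, 0.4, -0.7]
opening: 0.0855
gripper_force: 0.0
```

Run:
```python
from h import *
import cv2
s=ctrl.state();print(s["clock"],s["tcp_pos"],s["orientation"],s["joint_pos"],s["ft_force"])
i=ctrl.camera_info("wrist");f=ctrl.grab_frame("wrist");cv2.imwrite("pics/w2.png",f)
E=np.array(i["extrinsics"]);p=i["intrinsics"]@(E@[.4855,.301,.125,1])[:3];print(p/p[2])
p=i["intrinsics"]@(E@[.4855,.301,.012,1])[:3];print(p/p[2])
```

```text
2.15 [0.4384513  0.18753279 0.2509306 ] [ 2.91084546e-04  9.93871118e-01  1.10544471e-01 -1.89408793e-04] [ 0.3964252  -0.04260486 -0.82293779  1.80866329 -0.03147546  1.36255425
 -1.76878844] [-0.17284768  0.42988855 -0.72284655]
[199.06159548 107.56547931   1.        ]
[235.21108327 102.34710538   1.        ]
```

View pics/w2.png

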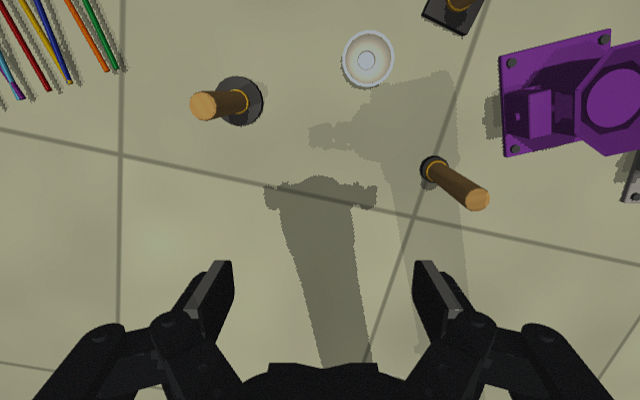

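Run:
```python
from h import *
i=ctrl.camera_info("wrist")
print(pl("wrist",203.5,106,.125,i),pl("wrist",240,101,.012,i))
from scipy.spatial.transform import Rotation as R
s=ctrl.state();q=s["orientation"];r=R.from_quat([q[1],q[2],q[3],q[0]])
print(r.inv().apply(np.array([.486,.2995,.15])-s["tcp_pos"])*100, r.as_matrix())
```

```text
[0.4812 0.3083 0.125 ] [0.4818 0.3069 0.012 ]
[ 7.4600893  -8.73701148 10.17400345] [[ 9.72876901e-01  2.31318847e-01 -1.45856682e-03]
 [ 2.31322476e-01 -9.72871735e-01  3.24017241e-03]
 [-6.69485485e-04 -3.48968818e-03 -9.99993687e-01]]
```

Run:
```python
from h import *
i={"intrinsics":ctrl.camera_info("wrist")["intrinsics"],"extrinsics":np.array([[ 0.22275219, -0.97487441, -0.00115865, -0.37311633],[-0.92194935, -0.21104516,  0.32476043,  0.33205944],[-0.31684516, -0.07127288, -0.9457956 ,  0.52935313],[0,0,0,1]])}
print(pl("wrist",318,105.5,.105,i),pl("wrist",319,105,.087,i))
c=[pl("wrist",u,v,.006,i) for u,v in[(266,47),(373,47),(269,153),(372,153)]];print(c,np.mean(c,0))
```

```text
[ 0.5434 -0.2545  0.105 ] [ 0.5432 -0.2553  0.087 ]
[array([ 0.5869, -0.1839,  0.006 ]), array([ 0.6135, -0.3002,  0.006 ]), array([ 0.4701, -0.2072,  0.006 ]), array([ 0.4985, -0.3315,  0.006 ])] [ 0.54225 -0.2557   0.006  ]
```

Call:
step_arm(motion=[[[2.5,-3,2],[0,0,0]],[[5,-6,4],[0,0,0]],[[7.5,-8.7,6],[0,0,0]],[[7.5,-8.7,8],[0,0,0]],[[7.5,-8.7,8],[0,0,0]],[[7.5,-8.7,8],[0,0,0]]])

```text
clock: 2.7
tcp_pos: [0.4929, 0.287, 0.1696]
orientation: [0.0, 0.994, 0.111, -0.002]
ft_force: [0.5, -0.9, 0.7]
opening: 0.0855
gripper_force: 0.0
```

Run:
```python
from h import *
from scipy.spatial.transform import Rotation as R
s=ctrl.state();q=s["orientation"];r=R.from_quat([q[1],q[2],q[3],q[0]])
print(s["clock"],s["qvel"],s["tcp_pos"],r.as_matrix()[:,2],r.inv().apply(np.array([.486,.2995,.07])-s["tcp_pos"])*100)
```

```text
2.7 [ 0.0242268  -0.05977796 -0.00556103 -0.02692319 -0.00669103  0.00303528
  0.00016427] [0.49285306 0.28695785 0.16963188] [-0.00417002 -0.00115805 -0.99999063] [-0.34839544 -1.37665384  9.96450002]
```

Call:
step_arm(motion=[[[-0.2,-0.7,0.5],[0,0,0]],[[-0.35,-1.4,2],[0,0,0]],[[-0.35,-1.4,4.5],[0,0,0]],[[-0.35,-1.4,7],[0,0,0]],[[-0.35,-1.4,9],[0,0,0]],[[-0.35,-1.4,9.7],[0,0,0]],[[-0.35,-1.4,9.7],[0,0,0]],[[-0.35,-1.4,9.7],[0,0,0]]])

```text
clock: 3.37
tcp_pos: [0.4881, 0.3006, 0.0759]
orientation: [-0.0, 0.994, 0.11, 0.001]
ft_force: [0.7, 0.3, 0.3]
opening: 0.0852
gripper_force: 0.0
```

Run:
```python
from h import *
import cv2
f=ctrl.grab_frame("wrist");g=ctrl.grab_frame("side")
cv2.imwrite("pics/m2.png",np.vstack([cv2.resize(f[100:400],(640,300)),cv2.resize(g[100:400],(640,300))]))
```

```text
(no output)
```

View pics/m2.png

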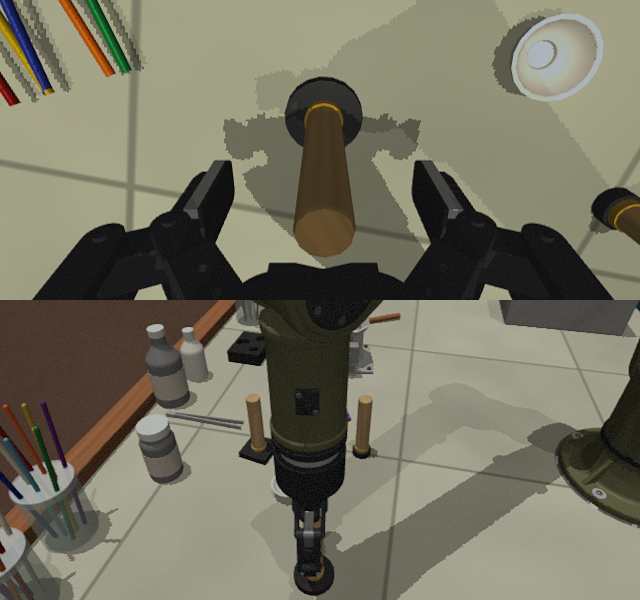

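The handle stands centred between the open fingers, with its top at about (324,331) and its foot near (323,210) in wrist pixels. I'll check its position and then close.

Run:
```python
from h import *
from scipy.spatial.transform import Rotation as R
s=ctrl.state();q=s["orientation"];r=R.from_quat([q[1],q[2],q[3],q[0]])
for p in(pl("wrist",324,331.5,.125),pl("wrist",323,212,.011)):print(p,r.inv().apply(p-s["tcp_pos"])*100)
print(s["tcp_pos"])
```

```text
[0.4894 0.3002 0.125 ] [ 0.08320994  0.10800772 -4.86167765]
[0.4917 0.3009 0.011 ] [0.28374932 0.0942095  6.5390852 ]
[0.48851049 0.30112436 0.07638103]
```

Call:
step_arm(motion=[[[0.1,0.1,0.3],[0,0,0]],[[0.1,0.1,0.3],[0,0,0]],[[0.1,0.1,0.3],[0,0,0]],[[0.1,0.1,0.3],[0,0,0]]])

```text
clock: 3.8
tcp_pos: [0.4886, 0.2998, 0.0715]
orientation: [-0.0, 0.994, 0.111, 0.0]
ft_force: [0.7, -0.3, -0.3]
opening: 0.0853
gripper_force: 0.0
```

Call:
step_arm(motion=[[[0,0,0],[0,0,0]],[[0,0,0],[0,0,0]],[[0,0,0],[0,0,0]],[[0,0,0],[0,0,0]],[[0,0,0],[0,0,0]],[[0,0,0],[0,0,0]],[[0,0,0],[0,0,0]],[[0,0,0],[0,0,0]],[[0,0,0],[0,0,0]],[[0,0,0],[0,0,0]],[[0,0,0],[0,0,0]],[[0,0,0],[0,0,0]]], claw=1.5, force=80)

```text
clock: 4.8
tcp_pos: [0.4885, 0.3001, 0.0714]
orientation: [-0.0, 0.994, 0.111, 0.0]
ft_force: [-0.7, 1.2, 1.6]
opening: 0.0223
gripper_force: 78.2
```

Call:
step_arm(motion=[[[0,0,-1],[0,0,0]],[[0,0,-4],[0,0,0]],[[0,0,-7],[0,0,0]],[[0,0,-10],[0,0,0]],[[0,0,-13],[0,0,0]],[[0,0,-16],[0,0,0]],[[0,1.5,-17.5],[0,0,0]],[[-0.5,4.5,-18],[0,0,0]],[[-1,8,-18],[0,0,0]],[[-1.5,11.5,-18],[0,0,0]],[[-2,15,-18],[0,0,0]],[[-2.3,18.5,-18],[0,0,0]]])

```text
clock: 5.8
tcp_pos: [0.5059, 0.1123, 0.2516]
orientation: [0.001, 0.994, 0.111, -0.0]
ft_force: [0.8, -0.8, -1.6]
opening: 0.0224
gripper_force: 78.5
```

Call:
step_arm(motion=[[[-0.4,3.5,0],[0,0,0]],[[-0.8,7,0],[0,0,0]],[[-1.3,10.5,0],[0,0,0]],[[-1.8,14,0],[0,0,0]],[[-2.2,17.5,0],[0,0,0]],[[-2.6,21,0],[0,0,0]],[[-3,24.5,0],[0,0,0]],[[-3.5,28,0],[0,0,0]],[[-4,31.5,0],[0,0,0]],[[-4.3,34.5,0],[0,0,0]],[[-4.6,36.3,0],[0,0,0]],[[-4.6,36.8,0],[0,0,0]]])

```text
clock: 6.8
tcp_pos: [0.5413, -0.2594, 0.2507]
orientation: [0.0, 0.994, 0.108, -0.001]
ft_force: [-0.6, 0.5, -0.8]
opening: 0.0225
gripper_force: 78.5
```

Call:
step_arm(motion=[[[0,0,0],[0,0,0]],[[0,0,0],[0,0,0]],[[0,0,0],[0,0,0]],[[0,0,0],[0,0,0]]])

```text
clock: 7.13
tcp_pos: [0.5433, -0.2524, 0.2517]
orientation: [-0.0, 0.994, 0.112, 0.0]
ft_force: [0.5, -0.6, -1.1]
opening: 0.0223
gripper_force: 78.5
```

Run:
```python
from h import *
import cv2
from scipy.spatial.transform import Rotation as R
s=ctrl.state();q=s["orientation"];r=R.from_quat([q[1],q[2],q[3],q[0]])
print(s["clock"],s["tcp_pos"],r.as_matrix()[:,2],r.inv().apply(np.array([.5425,-.2545,.2])-s["tcp_pos"])*100,s["ft_force"])
f=ctrl.grab_frame("wrist")
g=ctrl.grab_frame("scene")[50:275,110:410]; h=ctrl.grab_frame("side")[0:225,200:500]
cv2.imwrite("pics/m3.png",np.vstack([cv2.resize(f[:320,120:520],(800,640))[:340],np.hstack([cv2.resize(g,(400,260)),cv2.resize(h,(400,260))])]))
cv2.imwrite("pics/w3.png",f)
```

```text
7.1333 [ 0.54328028 -0.25240368  0.25169898] [ 2.70126759e-04  1.79010055e-04 -9.99999947e-01] [-0.12443995  0.18750259  5.16983891] [ 0.51371631 -0.63345789 -1.14532481]
```

View pics/m3.png

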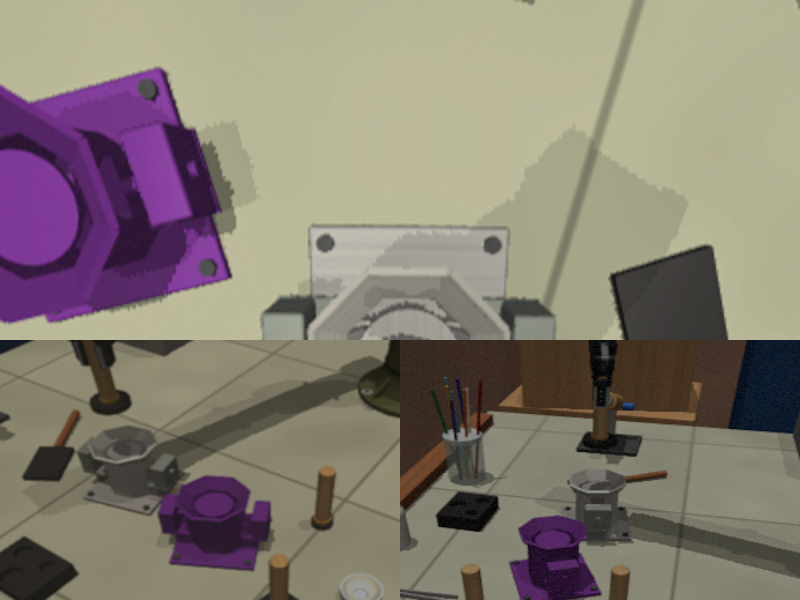

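Run:
```python
import cv2
f=cv2.imread("pics/w3.png")[100:400,200:440];cv2.imwrite("pics/w3c.png",cv2.resize(f,(480,600),interpolation=cv2.INTER_CUBIC))
```

```text
(no output)
```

View pics/w3c.png

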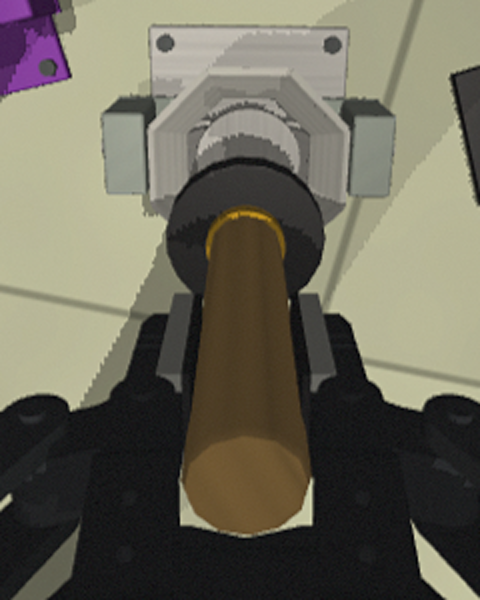

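The foot spans x 167–324 in the crop (centre 245.5) with its far edge at y≈160. The rim spans x 148–350 (centre 249) with its far edge at y≈67. I'll solve both for offsets in the tool frame.

Run:
```python
from h import *
from scipy.spatial.transform import Rotation as R
s=ctrl.state();q=s["orientation"];r=R.from_quat([q[1],q[2],q[3],q[0]])
i=ctrl.camera_info("wrist")
for n,u,v,z in[("rim front(+5.2)",249,67,.105),("rim L",148,130,.105),("rim R",350,130,.105),("plate front(+6)",249,26,.006),("plateL",150,26,.006),("plateR",348,26,.006),("foot far(+2.8)",245.5,160,.190),("footL",167,238,.187),("footR",324,238,.187),("ring",246,240,.194),("top",246,484,.3053)]:
    print(n,r.inv().apply(pl("wrist",200+u/2,100+v/2,z,i)-s["tcp_pos"])[:2]*100)
```

```text
rim front(+5.2) [4.71751221 0.24338195]
rim L [ 1.81212294 -4.47834546]
rim R [1.80578964 4.97556649]
plate front(+6) [5.84072372 0.30111569]
plateL [ 5.84800489 -5.59400463]
plateR [5.84319364 6.19845326]
foot far(+2.8) [2.73778678 0.07253291]
footL [-0.20862786 -2.7101086 ]
footR [-0.21321443  2.85745603]
ring [0.00657874 0.08743589]
top [0.08293553 0.077201  ]
```

Call:
step_arm(motion=[[[-0.1,0.17,1],[0,0,0]],[[-0.1,0.17,3],[0,0,0]],[[-0.1,0.17,5],[0,0,0]],[[-0.1,0.17,6.5],[0,0,0]],[[-0.1,0.17,7.5],[0,0,0]],[[-0.1,0.17,8.3],[0,0,0]],[[-0.1,0.17,8.7],[0,0,0]],[[-0.1,0.17,8.7],[0,0,0]],[[-0.1,0.17,8.7],[0,0,0]]])

```text
clock: 8.03
tcp_pos: [0.5426, -0.2568, 0.1648]
orientation: [0.0, 0.994, 0.111, 0.0]
ft_force: [0.8, 0.5, -1.0]
opening: 0.0221
gripper_force: 78.5
```

Call:
step_arm(motion=[[[0,0,0.3],[0,0,0]],[[0,0,0.6],[0,0,0]],[[0,0,0.9],[0,0,0]],[[0,0,1.2],[0,0,0]],[[0,0,1.5],[0,0,0]],[[0,0,1.5],[0,0,0]]])

```text
clock: 8.53
tcp_pos: [0.5428, -0.2568, 0.1495]
orientation: [0.0, 0.994, 0.111, 0.001]
ft_force: [0.8, 0.9, 3.4]
opening: 0.0223
gripper_force: 78.7
```

Call:
step_arm(motion=[[[0,0,0.4],[0,0,0]],[[0,0,0.8],[0,0,0]],[[0,0,1.2],[0,0,0]],[[0,0,1.6],[0,0,0]],[[0,0,2],[0,0,0]],[[0,0,2.4],[0,0,0]],[[0,0,2.7],[0,0,0]],[[0,0,3],[0,0,0]],[[0,0,3.3],[0,0,0]],[[0,0,3.6],[0,0,0]],[[0,0,3.9],[0,0,0]],[[0,0,3.9],[0,0,0]]])

```text
clock: 9.53
tcp_pos: [0.543, -0.2568, 0.1113]
orientation: [0.0, 0.994, 0.111, 0.001]
ft_force: [-1.1, 0.7, 8.7]
opening: 0.0223
gripper_force: 79.5
```

Call:
step_arm(motion=[[[0,0,-0.3],[0,0,0]],[[0,0,-0.6],[0,0,0]],[[0,0,-0.75],[0,0,0]],[[0,0,-0.75],[0,0,0]],[[0,0,-0.75],[0,0,0]]])

```text
clock: 9.95
tcp_pos: [0.543, -0.2568, 0.1192]
orientation: [0.001, 0.994, 0.111, 0.001]
ft_force: [-0.8, 0.8, 8.1]
opening: 0.0226
gripper_force: 78.9
```

Run:
```python
from h import *
import cv2
s=ctrl.state();print(s["clock"],s["tcp_pos"],s["ft_force"],s["wrist_torque"])
f=ctrl.grab_frame("wrist")[150:400,160:480];g=ctrl.grab_frame("scene")[60:220,110:310]; h=ctrl.grab_frame("side")[40:200,250:450]
cv2.imwrite("pics/m4.png",np.vstack([np.hstack([cv2.resize(x,(400,320)) for x in(g,h)]),np.hstack([cv2.resize(f,(358,280)),np.zeros((280,442,3),np.uint8)])]))
```

```text
9.95 [ 0.54302687 -0.25680004  0.11915623] [-0.82113513  0.80047579  8.08411111] [0.21403015 0.21385559 0.0213984 ]
```

View pics/m4.png

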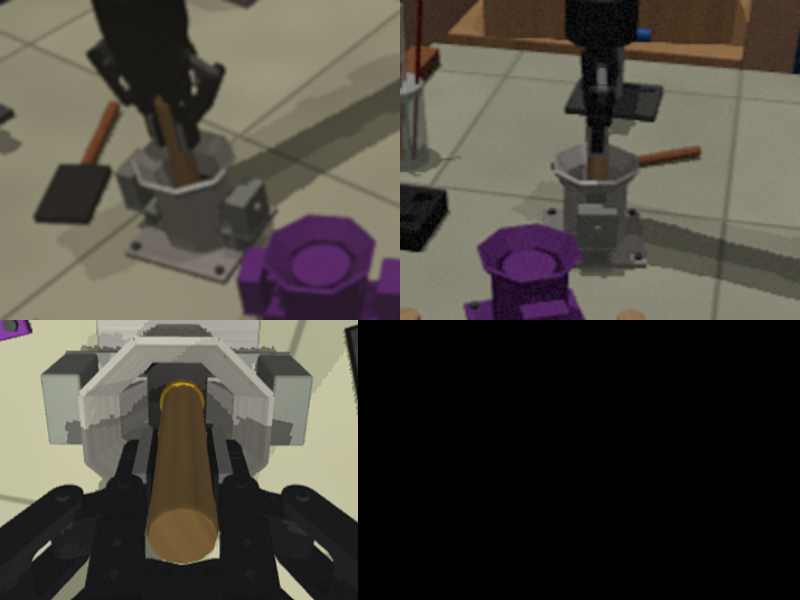

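The stamp is down in the grey dock and upright, with its foot well inside the bore. Raising it another 2–3 mm will show whether the catches hold.

Call:
step_arm(motion=[[[0,0,-0.1],[0,0,0]],[[0,0,-0.2],[0,0,0]],[[0,0,-0.2],[0,0,0]]])

```text
clock: 10.35
tcp_pos: [0.5428, -0.2568, 0.1194]
orientation: [0.0, 0.994, 0.111, 0.001]
ft_force: [2.7, 0.8, -1.5]
opening: 0.0223
gripper_force: 78.8
```

The rise stopped at the catches and the force reversed, so it's latched. Now I'll release and retreat straight up.

Call:
step_arm(motion=[[[0,0,0],[0,0,0]],[[0,0,0],[0,0,0]],[[0,0,0],[0,0,0]],[[0,0,0],[0,0,0]],[[0,0,0],[0,0,0]],[[0,0,0],[0,0,0]],[[0,0,0],[0,0,0]],[[0,0,0],[0,0,0]]], claw=6)

```text
clock: 11.02
tcp_pos: [0.5422, -0.2567, 0.1198]
orientation: [0.0, 0.994, 0.111, -0.0]
ft_force: [-0.3, -0.7, 0.1]
opening: 0.0599
gripper_force: 0.0
```

Call:
step_arm(motion=[[[0,0,-1],[0,0,0]],[[0,0,-2.5],[0,0,0]],[[0,0,-5],[0,0,0]],[[0,0,-7.5],[0,0,0]],[[0,0,-10],[0,0,0]],[[0,0,-12],[0,0,0]],[[-3,0,-13],[0,0,0]],[[-6,0,-13],[0,0,0]],[[-9,0,-13],[0,0,0]],[[-9,0,-13],[0,0,0]],[[-9,0,-13],[0,0,0]]])

```text
clock: 11.93
tcp_pos: [0.4533, -0.2776, 0.251]
orientation: [0.001, 0.994, 0.109, 0.0]
ft_force: [1.0, 0.0, -0.6]
opening: 0.0602
gripper_force: 0.0
```

Run:
```python
from h import *
import cv2
s=ctrl.state();print(s["clock"],s["tcp_pos"],s["ft_force"])
f=ctrl.grab_frame("wrist");g=ctrl.grab_frame("scene"); h=ctrl.grab_frame("side")[40:200,250:450]
cv2.imwrite("pics/m5.png",np.vstack([np.hstack([cv2.resize(g[60:220,110:310],(400,300)),cv2.resize(h,(400,300))]),np.hstack([cv2.resize(x,(400,250)) for x in(f,g)])]))
```

```text
11.9333 [ 0.4532873  -0.27759577  0.25096325] [ 1.02207492  0.02832488 -0.58904358]
```

View pics/m5.png

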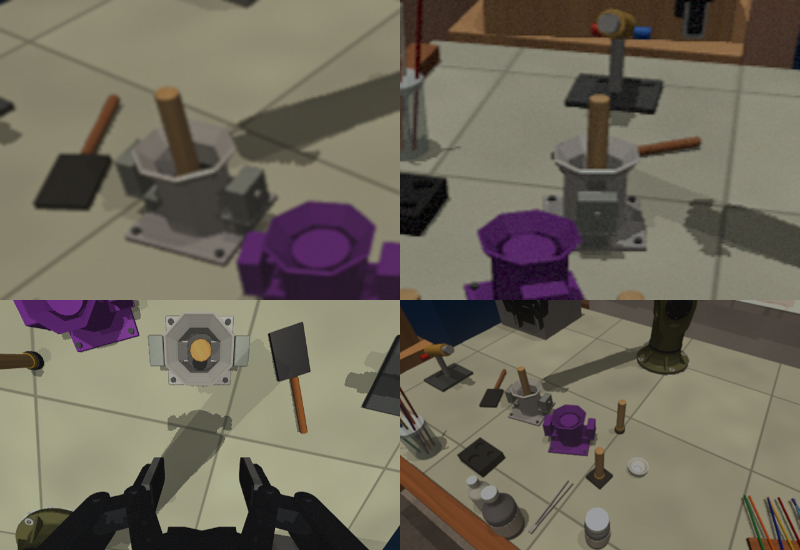

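The stamp stays down in the dock and looks upright (wrist view: handle top centred in the bore). The other two stamps haven't moved. I'm handing it in.

Run:
```python
from h import *
print(pl("scene",193.5,109,.173),pl("side",250+198/2,40+100*160/300,.173))
print(ctrl.finish_job())
```

```text
[ 0.5397 -0.2555  0.173 ] [ 0.5403 -0.2502  0.173 ]
the job is handed in; nothing more can be done
None
```

The large round-footed stamp is latched foot down and upright in the grey spring column, the other two stamps stand where they were, and I handed the job in at about 12 s of the 37 s allowed.

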